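# Clamp a test bar with the hand knob

## Robot

A 6-joint arm with a two-finger parallel gripper is mounted at the origin on a cart in front of the work surface, level with it; the furniture and walls round the work are solid. World frame = base frame: x ahead of the robot, y to its left, z up, the work surface at z = 0. Lengths are in m, angles in degrees, forces in N, time in s.
With the tool pointing down it reaches from about 0.325 to 0.9 m from the base axis. Payload 6.1 kg.
Tool frame: the origin (TCP) lies where the fingers leave the gripper's body, on its centre line; the fingertips stand ahead of it and the grasp point (between the pads) lies 54 mm ahead of it (ctrl.nose_length is the z of the fingertips in the tool frame, in m); z points along the fingers, y is the line along which they close (so a half turn about z gives the same grasp; the last joint's range is limited). The gripper opens to 85 mm and grips with 20 to 120 N. Pads are 22 mm wide; open, the fingers measure 114 mm over their backs; the gripper's body (76 mm by 85 mm) begins 54 mm behind the grasp point. The pads swing forward as they close: fully open they stand 13 mm farther back than shut.
Start: joints at [-72.886, 12.628, 87.462, -0, 79.91, -7.225], TCP at [0.258, -0.569, 0.304] pointing down, gripper open.
Joint ranges: [-170.65, 170.65], [-52.31, 119.04], [5.05, 147.46], [-71.25, 251.25], [11.57, 151.72], [-153.62, 153.62]. Speed limits (degrees/s): [147.25, 147.25, 172.46, 180, 180, 180].

## Interface

Orientations are given as [roll, pitch, yaw] about the fixed x, y, z axes, in that order (R = Rz(yaw) Ry(pitch) Rx(roll)).
In Python, from cell import telemetry, optics, order, ctrl gives the robot as it stands.
- The arm moves only by the tool jog_arm, never from a script. Its argument "plan" is a list of rows, each an object with "translation": the shift along the tool's x, y, z normalised to -1 to 1, where 1 is 15 cm, a list of three; "twist": the turn, a rotation vector about the tool's x, y, z normalised to -1 to 1, where 1 is pi/2 rad, a list of three; "grip": the opening, from -1 (shut) to 1 (fully open). In form: [{"translation": [dx, dy, dz], "twist": [rx, ry, rz], "grip": grip}, ...]. A call has exactly 8 rows; each row is the pose to reach, as a shift and turn from the pose commanded when the call began, along the tool's axes at that moment; what a row does not reach only later rows make up. A row lasts 1/10 s, in which the tool goes at most 50 mm and 8.59 degrees, less where a joint would pass 70% of its speed; a pose out of reach is approached as far as the arm can. A call with a number of a shift or a turn outside -1 to 1 is refused whole. A call with a gripper value outside its range is refused whole. The fingers move at their own pace and stop on an object; "squeeze" is the grip in N (left out, the last holds). Time passes only in rows, so rows that repeat a pose let the fingers close, or fill a call up. It gives the time, the measured TCP pose, the force, the opening and the grip force at its end, in the units of the state.
- telemetry.get_state(): the state, without advancing time (a new reading comes with each control period).
- optics.get_image(name): name is "scene" or "top" or "wrist"; returns a dict with "frame" (480x640x3 uint8, red, green, blue), "vertical_fov" (degrees; the focal length in pixels is half the picture's height over the tangent of half this angle, whatever the lens; pixels are square), "cx", "cy" (the principal point, pixels), "cam_to_world" (4x4, takes a point from camera to world coordinates). Camera axes: x right, y down, z forward; pixel columns grow to the right and rows downward; lengths in m; the calibration is good to about 2 mm. The wrist camera is an equidistant fisheye: a pixel r from the principal point sees the ray r / f radians off the axis. A picture is of the moment at which its call begins. There is no depth.
- order.finish_job(): hands the job in; it is judged then, once.
The state is a dict: "time_s": time; "joints": joint angles; "qd": joint speeds; "joint_torque": joint torques, N m; "ee_pos": TCP position; "eef_rot": TCP orientation; "force": force on the tool from outside, world axes, zero at the start; "ft_torque": the same for the moment, N m; "gripper_width": opening from 0.0 (shut) to 1.0 (fully open); "gripper_force": force on a finger pad.
Only numpy, scipy, OpenCV 4.12 (cv2) and the standard library are available. Lean on these libraries where they do the work, as an engineer would, in place of code of your own. Each camera call takes 0.05 s, during which the arm holds its last target. There are 200 camera calls.

## Task

Slide the flat steel test bar lengthwise into the throat of the clamp, lying on the rail, until its end meets the back stop, and let go of it. Then tighten the clamp's hand knob clockwise until you feel the resistance rise sharply as the pad bites on the bar, add an eighth of a turn (45 degrees) more and no further, and release the knob. Leave the reference block, the dish and the loupe where they are.

Things in the scene. Friction and masses are not known exactly. Their poses are not given: they have to be found in the camera images.
- bar: The test bar: a flat plain steel bar, 130 (x) x 36 (y) x 12 mm (z), about 0.2 kg. Origin at the centre of its underside, x along its length. It lies flat on the worktop to the left of the clamp, pointing roughly away from the robot. Either end may go in first. Best gripped across its 36 mm width about 32 mm from its middle, towards the end that stays outside.
- clamp: The C-shaped clamp, fixed to the worktop. Origin on the screw's axis at worktop height; its x points from the open throat (robot side) to the closed back. Base plate 68 mm wide, x=-66 to +52, 8 mm thick. Grey column x=+20 to +46, 44 mm wide, and grey arm x=-19 to +46, 40 mm wide, z=44 to 60 mm, over the throat. The screw with its knob goes down through the arm.
- seat (a point): Where the middle of the bar's underside comes when it is home: on the rail, 20 mm above the worktop, 45 mm from the screw's axis towards the throat's mouth. Axes as the clamp; the bar's length lies along x. The steel rail is 30 mm wide in y, from 19 mm outside this point to the back stop. Near the screw two low cheeks (to z=28 mm) stand 44 mm apart either side of the bar.
- stop_face (a point): Middle of the back stop, the flat upright face of the column at the end of the throat, 65 mm from the seat along the clamp's +x, 26 mm above the worktop.
- pad: The round brass pad (24 mm diameter, 5 mm thick) under the screw, that presses on the bar's top. Its underside is 32 mm above its origin, at the start 36 to 38.5 mm above the worktop, so the bar (top at z=32 mm on the rail) slides in under it with 4 to 6.5 mm to spare. It comes down 2.5 mm per radian of knob. A spring pack (12 N preload, then 5 N/mm) behind it takes up the travel past the bite.
- knob_grip (a point): Grip point of the knob, on the screw's upright axis, at the start 84 to 86.5 mm above the worktop; it sinks 2.5 mm per radian. Round black fluted hand knob, 40 mm diameter, from 14 mm below to 10 mm above this point, gripped across from above at any angle. It turns easily (0.08 N m) for about 1.6 to 2.6 rad until the pad bites.
- knob_mark (a point): On the knob's top, 12 mm off its axis: white rib along this point's +x, which turns with the knob and starts at any angle. Clockwise from above tightens. At the bite turning it jumps from 0.08 to 0.5 N m (0.6 an eighth of a turn on, pad force then 20 N). Held still past the bite it pushes back with 0.15 to 0.27 N m, before it with none. Let go, it stays. A quarter turn on is too much.
- ref_block: Bystander: flat round ground steel block, 53 mm diameter, 13 mm high, beyond and to the left. Origin at the centre of its underside.
- dish: Bystander: shallow round dish, 67 mm diameter, 14 mm high, beyond the clamp. Origin at the centre of its underside.
- loupe: Bystander: black loupe, 38 mm diameter, 34 mm high, near the front edge to the left. Origin at the centre of its underside.
Not all that is in view belongs to the job. What is shaped like the clamp but pink is not meant.

How it is judged (in metres and radians):
On the way:
1. the bar lies home on the rail against the back stop, let go, not yet clamped (x of bar in the frame of seat between -0.005 and 0.003 m and y of bar in the frame of seat between -0.005 and 0.005 m and z of bar in the frame of seat between -0.003 and 0.003 m and angle between the x axis of bar and the x axis of seat, either way round below 0.087 rad and contact force between the fingers and bar below 0.1 N and contact force between pad and bar below 3 N), for 0.2 s.
At the end, for the whole second after the job is handed in: The bar lies flat on the rail (within 3 mm in height), its end within 5 mm of the back stop, within 5 mm of the middle sideways and 5 degrees of straight, at rest, and the pad presses it with 15.5 to 24.5 N, which is the bite plus about 20 to 65 degrees of turn (x of bar in the frame of seat between -0.005 and 0.003 m and y of bar in the frame of seat between -0.005 and 0.005 m and z of bar in the frame of seat between -0.003 and 0.003 m and angle between the x axis of bar and the x axis of seat, either way round below 0.087 rad and linear speed of bar below 0.02 m/s and contact force between pad and bar between 15.5 and 24.5 N); the robot touches nothing.
It fails at once if the clamp is over-tightened: the pad presses the bar with more than 27.5 N (contact force between pad and bar above 27.5 N).
It fails at once if a bystander (reference block, dish or loupe) is moved by more than 15 mm (distance of any of ref_block, dish, loupe from where it was at the start of the episode above 0.015 m).
It also fails if it takes over 72 s, if anything falls off the work surface, if the arm or the gripper's body presses on something with over 40 N, if the wrist force passes 120 N, or if a joint passes its speed limit or range.

## Working session

There is one attempt and no reset: what is moved stays moved. The work goes in short steps, Python scripts to look and compute and a tool call to move; the robot and the scene stay as the last step left them, time stands still between calls to the robot, and variables do not carry over. Pictures are saved under pics/ and viewed, at most 10 in all, crops included, and the job is handed in when it is done.

Besides the shell and the picture viewer there is one more tool, called after "Call:" by a JSON object that holds its "api" and its "payload". jog_arm: Moves the arm, as the interface text tells. Scaled input: -1 to 1 covers 15 cm each way for a shift and pi/2 rad each way for a turn. Its arguments: {"type":"object","properties":{"plan":{"type":"array","items":{"type":"object","properties":{"translation":{"type":"array","items":{"type":"number","minimum":-1,"maximum":1}},"twist":{"type":"array","items":{"type":"number","minimum":-1,"maximum":1}},"grip":{"type":"number"}}}},"squeeze":{"type":"number"}},"required":["plan"]}

```bash
mkdir -p pics; cat > h.py <<'E'
from cell import telemetry, optics, order, ctrl
import numpy as np, cv2
from scipy.spatial.transform import Rotation as R
def snap(n,fn=None):
    d=optics.get_image(n)
    if fn: cv2.imwrite('pics/'+fn,d['frame'][:,:,::-1])
    return d
def ray(d,u,v,fish=False):
    f=240/np.tan(np.radians(d['vertical_fov'])/2)
    x,y=(u-d['cx'])/f,(v-d['cy'])/f
    if fish:
        r=np.hypot(x,y); s=np.sin(r)/r if r>1e-9 else 1; c=np.array([x*s,y*s,np.cos(r)])
    else: c=np.array([x,y,1.])
    T=np.array(d['cam_to_world']); return T[:3,3],T[:3,:3]@c
def atz(d,u,v,z,fish=False):
    o,r=ray(d,u,v,fish); return o+r*(z-o[2])/r[2]
def proj(d,p,fish=False):
    f=240/np.tan(np.radians(d['vertical_fov'])/2)
    T=np.array(d['cam_to_world']); c=T[:3,:3].T@(np.array(p)-T[:3,3])
    if fish:
        r=np.hypot(c[0],c[1]); t=np.arctan2(r,c[2]); return np.array([d['cx'],d['cy']])+f*t*c[:2]/max(r,1e-9)
    return np.array([d['cx'],d['cy']])+f*c[:2]/c[2]
def st():
    s=telemetry.get_state(); return s
def rel(pos,yaw,rpy=None):
    """tool-frame row for TCP goal pos, tool down with given yaw (deg)"""
    s=st(); R0=R.from_euler('xyz',s['eef_rot'],degrees=True)
    R1=R.from_euler('xyz',[180,0,yaw],degrees=True)
    t=R0.inv().apply(np.array(pos)-s['ee_pos'])/0.15
    w=(R0.inv()*R1).as_rotvec()/(np.pi/2)
    return t.round(4),w.round(4)
E
python3 - <<'E'
from h import *
s=st(); print({k:np.round(v,3) for k,v in s.items()}, ctrl.nose_length)
a=snap('scene','s0.png');b=snap('top','t0.png')
for d in(a,b): print(d['vertical_fov'],np.round(d['cam_to_world'],3).tolist())
E
```

```text
{'time_s': np.float64(0.0), 'joints': array([-7.2886e+01,  1.2676e+01,  8.7526e+01,  3.0000e-03,  7.9909e+01,
       -7.2250e+00]), 'qd': array([-0.101,  0.005, -0.058, -0.023,  0.035,  0.015]), 'joint_torque': array([-1.000e-03, -4.969e+01, -3.894e+01, -1.000e-03,  1.100e-02,
        0.000e+00]), 'ee_pos': array([ 0.257, -0.569,  0.303]), 'eef_rot': array([-1.7989e+02, -1.7000e-02,  2.4339e+01]), 'force': array([ 0.194,  0.783, -0.747]), 'ft_torque': array([0.04 , 0.001, 0.029]), 'gripper_force': np.float64(0.0), 'gripper_width': np.float64(1.001)} 0.0726
56.25875520486849 [[-0.883, -0.223, 0.413, 0.05], [-0.469, 0.403, -0.786, 0.939], [0.009, -0.888, -0.46, 0.591], [0.0, 0.0, 0.0, 1.0]]
45.06168336466784 [[-0.027, -0.973, 0.228, 0.231], [-1.0, 0.027, -0.001, 0.088], [-0.005, -0.228, -0.974, 1.357], [0.0, 0.0, 0.0, 1.0]]
```

View pics/t0.png

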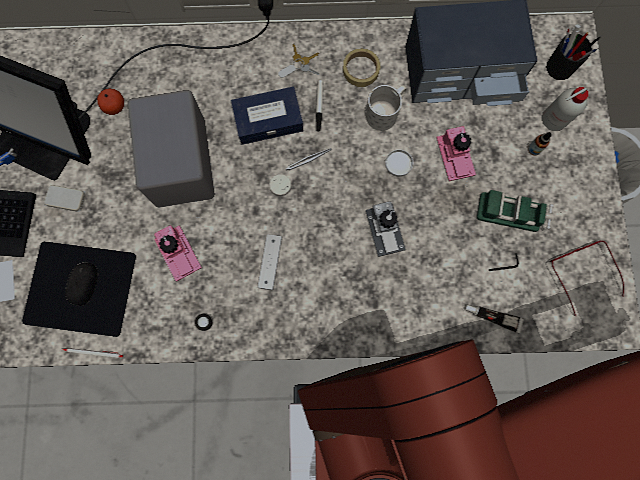

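View pics/s0.png

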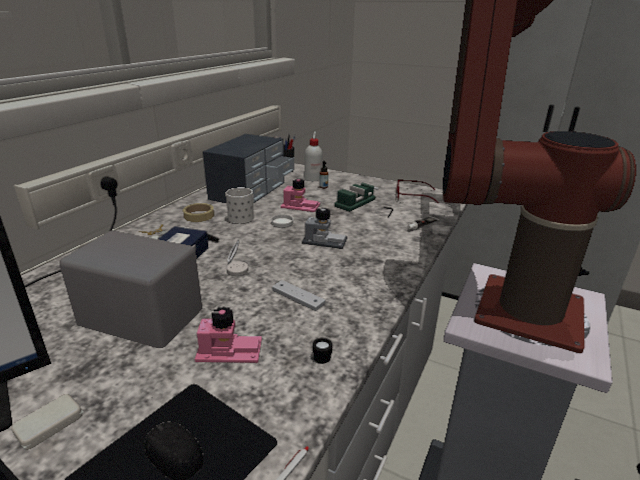

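Candidates in the top view. Clamp: grey (385,228), pink decoys (457,153) and (177,252). Bar: steel strip (270,262); the pencil (93,352), the marker (319,105) and the tube (492,318) don't match it. Bystanders: block (280,185), dish (398,162), loupe (203,322). I choose the grey clamp and the steel strip, and will check both in a close crop.

```bash
python3 - <<'E'
from h import *
im=cv2.imread('pics/t0.png')[190:310,245:415]
cv2.imwrite('pics/c0.png',cv2.resize(im,None,fx=4.7,fy=4.7,interpolation=cv2.INTER_CUBIC))
E
```

```text
(no output)
```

View pics/c0.png

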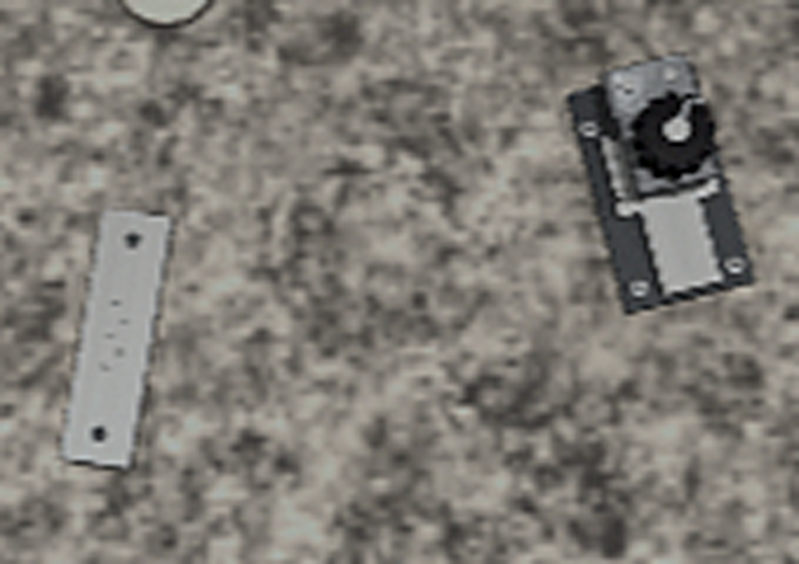

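The crop shows the steel bar, with corners at crop (106,210), (172,216), (129,466), (66,458). It also shows the grey clamp, with front base corners (628,313) and (752,282), rail ends (664,293) and (718,280), and knob centre (675,130).

```bash
cat > m.py <<'E'
from h import *
d=snap('top')
P=lambda u,v,z: atz(d,245+(u-2)/4.7,190+(v-2)/4.7,z)
c=[P(*q,.012) for q in[(106,210),(172,216),(129,466),(66,458)]]
cen=np.mean(c,0); ax=(c[0]+c[1]-c[2]-c[3])/2
print('bar',cen,np.degrees(np.arctan2(ax[1],ax[0])),np.linalg.norm(ax),np.linalg.norm(c[0]-c[1]))
a,b,e=P(628,313,.008),P(752,282,.008),P(568,95,.008)
w=a-b; print('width',np.linalg.norm(w),'yaw',np.degrees(np.arctan2(w[1],w[0]))-90,'side',np.linalg.norm(e-a),np.degrees(np.arctan2(*(e-a)[1::-1])))
yw=np.radians(np.degrees(np.arctan2(w[1],w[0]))-90)
x=np.array([np.cos(yw),np.sin(yw),0])
print('origin from base',(a+b)/2+.066*x,'from knob',P(675,130,.095))
for n,(u,v) in dict(block=(280,185),dish=(398,162),loupe=(203,322),box=(180,200),pink=(177,252)).items(): print(n,atz(d,u,v,.015).round(3))
E
python3 m.py
```

```text
bar [0.47664765 0.19727617 0.012     ] -9.863285165457484 0.1281992499390162 0.0337036974079685
width 0.06498385498204655 yaw 12.584915076253594 side 0.11729441707516004 12.273009814519881
origin from base [ 0.55355482 -0.07672021  0.008     ] from knob [ 0.55427715 -0.07696924  0.095     ]
block [0.663 0.171 0.015]
dish [ 0.714 -0.119  0.015]
loupe [0.338 0.352 0.015]
box [0.632 0.413 0.015]
pink [0.504 0.416 0.015]
```

```bash
cat >> h.py <<'E'
def chain(pos,yaw,cur=None,amax=66):
    """print per-call rows to bring the (downward) tool to pos,yaw"""
    s=st(); p=np.array(s['ee_pos']) if cur is None else np.array(cur[:3]); y=s['eef_rot'][2] if cur is None else cur[3]
    pos=np.array(pos,float); n=0
    R0=R.from_euler('xyz',s['eef_rot'],degrees=True) if cur is None else R.from_euler('xyz',[180,0,y],degrees=True)
    while n<12:
        D=R0.inv().apply(pos-p)/.15; k=max(1,abs(D).max()); dy=np.clip(yaw-y,-amax,amax)
        R1=R.from_euler('xyz',[180,0,y+dy],degrees=True)
        print('T',(D/k).round(4).tolist(),'W',((R0.inv()*R1).as_rotvec()/(np.pi/2)).round(4).tolist())
        p=p+R0.apply(D/k)*.15; y+=dy; R0=R1; n+=1
        if k==1 and abs(yaw-y)<1e-6: break
E
python3 -c "
from h import *
chain([.445,.203,.22],170.1)"
```

```text
T [0.7812, -1.0, 0.1343] W [-0.0008, -0.0007, -0.7333]
T [1.0, 0.2492, 0.1077] W [0.0, 0.0, -0.7333]
T [0.1764, 1.0, 0.1061] W [0.0, 0.0, -0.1529]
T [-0.0656, 1.0, 0.1047] W [0.0, 0.0, 0.0]
T [-0.0641, 0.9774, 0.1023] W [0.0, 0.0, 0.0]
```

Call:
{"api": "jog_arm", "payload": {"plan": [{"translation": [0.78, -1, 0.134], "twist": [0, 0, -0.733], "grip": 1}, {"translation": [0.78, -1, 0.134], "twist": [0, 0, -0.733], "grip": 1}, {"translation": [0.78, -1, 0.134], "twist": [0, 0, -0.733], "grip": 1}, {"translation": [0.78, -1, 0.134], "twist": [0, 0, -0.733], "grip": 1}, {"translation": [0.78, -1, 0.134], "twist": [0, 0, -0.733], "grip": 1}, {"translation": [0.78, -1, 0.134], "twist": [0, 0, -0.733], "grip": 1}, {"translation": [0.78, -1, 0.134], "twist": [0, 0, -0.733], "grip": 1}, {"translation": [0.78, -1, 0.134], "twist": [0, 0, -0.733], "grip": 1}]}}

```text
time_s: 0.95
ee_pos: [0.3024, -0.3842, 0.2836]
eef_rot: [-180.0, -0.0, 90.7]
force: [-0.7, 0.2, -0.7]
gripper_width: 1.002
gripper_force: 0.0
```

Call:
{"api": "jog_arm", "payload": {"plan": [{"translation": [1, 0.249, 0.108], "twist": [0, 0, -0.733], "grip": 1}, {"translation": [1, 0.249, 0.108], "twist": [0, 0, -0.733], "grip": 1}, {"translation": [1, 0.249, 0.108], "twist": [0, 0, -0.733], "grip": 1}, {"translation": [1, 0.249, 0.108], "twist": [0, 0, -0.733], "grip": 1}, {"translation": [1, 0.249, 0.108], "twist": [0, 0, -0.733], "grip": 1}, {"translation": [1, 0.249, 0.108], "twist": [0, 0, -0.733], "grip": 1}, {"translation": [1, 0.249, 0.108], "twist": [0, 0, -0.733], "grip": 1}, {"translation": [1, 0.249, 0.108], "twist": [0, 0, -0.733], "grip": 1}]}}

```text
time_s: 1.75
ee_pos: [0.3388, -0.2341, 0.2674]
eef_rot: [180.0, -0.0, 156.6]
force: [-0.3, -0.5, 1.1]
gripper_width: 1.0
gripper_force: 0.0
```

Call:
{"api": "jog_arm", "payload": {"plan": [{"translation": [0.176, 1, 0.106], "twist": [0, 0, -0.153], "grip": 1}, {"translation": [0.176, 1, 0.106], "twist": [0, 0, -0.153], "grip": 1}, {"translation": [0.176, 1, 0.106], "twist": [0, 0, -0.153], "grip": 1}, {"translation": [0.176, 1, 0.106], "twist": [0, 0, -0.153], "grip": 1}, {"translation": [0.176, 1, 0.106], "twist": [0, 0, -0.153], "grip": 1}, {"translation": [0.176, 1, 0.106], "twist": [0, 0, -0.153], "grip": 1}, {"translation": [0.176, 1, 0.106], "twist": [0, 0, -0.153], "grip": 1}, {"translation": [0.176, 1, 0.106], "twist": [0, 0, -0.153], "grip": 1}]}}

```text
time_s: 2.55
ee_pos: [0.3749, -0.0877, 0.2518]
eef_rot: [-180.0, 0.0, 169.9]
force: [-1.3, -0.1, 0.3]
gripper_width: 0.998
gripper_force: 0.0
```

```bash
python3 -c "
from h import *
print(st()['eef_rot'],st()['joints'])
chain([.445,.203,.22],170.1)"
```

```text
[-1.79987944e+02  6.01595096e-03  1.69890554e+02] [-2.49394693e+01 -2.00946894e+01  1.24223864e+02 -1.04301580e-02
  7.58619248e+01 -1.04827476e+02]
T [-0.0601, 1.0, 0.1064] W [-0.0001, 0.0001, -0.0023]
T [-0.0631, 0.9898, 0.1056] W [0.0, 0.0, 0.0]
```

Call:
{"api": "jog_arm", "payload": {"plan": [{"translation": [-0.06, 1, 0.106], "twist": [0, 0, -0.002], "grip": 1}, {"translation": [-0.06, 1, 0.106], "twist": [0, 0, -0.002], "grip": 1}, {"translation": [-0.06, 1, 0.106], "twist": [0, 0, -0.002], "grip": 1}, {"translation": [-0.06, 1, 0.106], "twist": [0, 0, -0.002], "grip": 1}, {"translation": [-0.06, 1, 0.106], "twist": [0, 0, -0.002], "grip": 1}, {"translation": [-0.06, 1, 0.106], "twist": [0, 0, -0.002], "grip": 1}, {"translation": [-0.06, 1, 0.106], "twist": [0, 0, -0.002], "grip": 1}, {"translation": [-0.06, 1, 0.106], "twist": [0, 0, -0.002], "grip": 1}]}}

```text
time_s: 3.35
ee_pos: [0.41, 0.0584, 0.236]
eef_rot: [-180.0, 0.0, 170.1]
force: [0.3, -0.3, 0.1]
gripper_width: 0.997
gripper_force: 0.0
```

Call:
{"api": "jog_arm", "payload": {"plan": [{"translation": [-0.063, 0.99, 0.106], "twist": [0, 0, 0], "grip": 1}, {"translation": [-0.063, 0.99, 0.106], "twist": [0, 0, 0], "grip": 1}, {"translation": [-0.063, 0.99, 0.106], "twist": [0, 0, 0], "grip": 1}, {"translation": [-0.063, 0.99, 0.106], "twist": [0, 0, 0], "grip": 1}, {"translation": [-0.063, 0.99, 0.106], "twist": [0, 0, 0], "grip": 1}, {"translation": [-0.063, 0.99, 0.106], "twist": [0, 0, 0], "grip": 1}, {"translation": [-0.063, 0.99, 0.106], "twist": [0, 0, 0], "grip": 1}, {"translation": [-0.063, 0.99, 0.106], "twist": [0, 0, 0], "grip": 1}]}}

```text
time_s: 4.15
ee_pos: [0.4446, 0.2033, 0.2203]
eef_rot: [180.0, 0.0, 170.1]
force: [0.1, -0.3, 0.9]
gripper_width: 0.998
gripper_force: 0.0
```

```bash
python3 -c "
from h import *
d=snap('wrist','w0.png'); print(st()['ee_pos'],st()['eef_rot'],np.round(d['cam_to_world'],3).tolist(),d['vertical_fov'])
for p in [(.4766,.1973,.012),(.5355,-.0767,.09)]: print(proj(d,p,True))"
```

```text
[0.44458614 0.2035038  0.22030824] [1.79986653e+02 4.07827277e-02 1.70123219e+02] [[0.172, 0.933, 0.317, 0.364], [0.985, -0.163, -0.055, 0.218], [0.001, 0.322, -0.947, 0.289], [0.0, 0.0, 0.0, 1.0]] 65.70646984690485
[313.63828838 261.91896348]
[ 37.11960496 391.31322787]
```

View pics/w0.png

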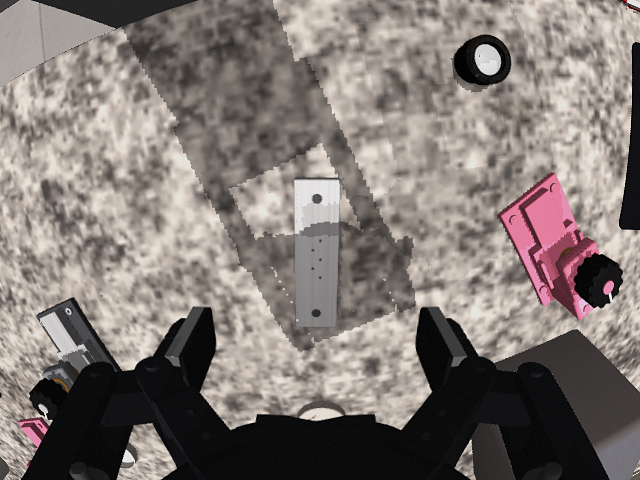

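The wrist view shows the bar upright in the picture, top face corners at about (295,180), (339,180), (336,327), (296,327).

```bash
python3 -c "
from h import *
d=snap('wrist')
c=[atz(d,*q,.012,True) for q in[(295,180),(339,180),(336.5,326),(296.5,326)]]
cen=np.mean(c,0); ax=(c[2]+c[3]-c[0]-c[1])/2
a=np.degrees(np.arctan2(ax[1],ax[0])); print(cen,a,np.linalg.norm(ax),np.linalg.norm(c[0]-c[1]))
u=ax/np.linalg.norm(ax); g=cen-.032*u; print(g)
chain([g[0],g[1],.13],a+180); chain([g[0],g[1],.075],a+180,[g[0],g[1],.13,a+180])"
```

```text
[0.4742694  0.20044919 0.012     ] -9.978580636136016 0.1277378706344289 0.03322167192383079
[0.44275348 0.20599415 0.012     ]
T [0.0151, 0.0127, 0.602] W [0.0002, 0.0005, 0.0013]
T [-0.0, -0.0, 0.3667] W [0.0, 0.0, 0.0]
```

Call:
{"api": "jog_arm", "payload": {"plan": [{"translation": [0.012, 0.01, 0.3], "twist": [0, 0, 0], "grip": 1}, {"translation": [0.012, 0.01, 0.6], "twist": [0, 0, 0], "grip": 1}, {"translation": [0.012, 0.01, 0.75], "twist": [0, 0, 0], "grip": 1}, {"translation": [0.012, 0.01, 0.85], "twist": [0, 0, 0], "grip": 1}, {"translation": [0.012, 0.01, 0.92], "twist": [0, 0, 0], "grip": 1}, {"translation": [0.012, 0.01, 0.96], "twist": [0, 0, 0], "grip": 1}, {"translation": [0.012, 0.01, 0.962], "twist": [0, 0, 0], "grip": 1}, {"translation": [0.012, 0.01, 0.962], "twist": [0, 0, 0], "grip": 1}]}}

```text
time_s: 5.05
ee_pos: [0.4435, 0.2064, 0.0764]
eef_rot: [180.0, 0.1, 170.2]
force: [0.5, -0.1, 0.7]
gripper_width: 1.002
gripper_force: 0.0
```

Call:
{"api": "jog_arm", "payload": {"plan": [{"translation": [0, 0, 0], "twist": [0, 0, 0], "grip": -1}, {"translation": [0, 0, 0], "twist": [0, 0, 0], "grip": -1}, {"translation": [0, 0, 0], "twist": [0, 0, 0], "grip": -1}, {"translation": [0, 0, 0], "twist": [0, 0, 0], "grip": -1}, {"translation": [0, 0, 0], "twist": [0, 0, 0], "grip": -1}, {"translation": [0, 0, 0], "twist": [0, 0, 0], "grip": -1}, {"translation": [0, 0, 0], "twist": [0, 0, 0], "grip": -1}, {"translation": [0, 0, 0], "twist": [0, 0, 0], "grip": -1}], "squeeze": 40}}

```text
time_s: 5.85
ee_pos: [0.4433, 0.2064, 0.0763]
eef_rot: [180.0, 0.0, 170.2]
force: [-1.7, -1.9, 5.0]
gripper_width: 0.404
gripper_force: 40.3
```

```bash
python3 -c "
from h import *
u=np.array([np.cos(np.radians(12.5)),np.sin(np.radians(12.5)),0])
p=np.array([.554,-.077,.13])-.177*u; print(p)
s=st(); y=s['eef_rot'][2]; e=s['ee_pos']
chain([e[0]-.01,e[1]-.03,.13],y); chain(p,192.5,[e[0]-.01,e[1]-.03,.13,y])"
```

```text
[ 0.38119561 -0.11530981  0.13      ]
T [0.0315, -0.2083, -0.358] W [0.0002, 0.0005, 0.0]
T [0.0062, -1.0, -0.0] W [0.0, 0.0, -0.2475]
T [0.3752, -0.9002, -0.0] W [0.0, 0.0, 0.0]
```

Call:
{"api": "jog_arm", "payload": {"plan": [{"translation": [0, 0, -0.1], "twist": [0, 0, 0], "grip": -1}, {"translation": [0, 0, -0.2], "twist": [0, 0, 0], "grip": -1}, {"translation": [0.03, -0.1, -0.3], "twist": [0, 0, 0], "grip": -1}, {"translation": [0.032, -0.208, -0.358], "twist": [0, 0, 0], "grip": -1}, {"translation": [0.032, -0.4, -0.358], "twist": [0, 0, 0], "grip": -1}, {"translation": [0.032, -0.6, -0.358], "twist": [0, 0, 0], "grip": -1}, {"translation": [0.032, -0.8, -0.358], "twist": [0, 0, 0], "grip": -1}, {"translation": [0.032, -0.9, -0.358], "twist": [0, 0, 0], "grip": -1}]}}

```text
time_s: 6.65
ee_pos: [0.4142, 0.0725, 0.1289]
eef_rot: [-180.0, -0.1, 170.2]
force: [0.2, 0.3, -1.4]
gripper_width: 0.407
gripper_force: 40.4
```

```bash
python3 -c "
from h import *
print(st()['ee_pos'],st()['gripper_width'])
chain([.3812,-.1153,.13],192.5)"
```

```text
[0.41424059 0.07246483 0.12887227] 0.40697454749530754
T [0.0027, -1.0, -0.0053] W [-0.0003, -0.0007, -0.248]
T [0.1036, -0.2504, -0.0016] W [0.0, 0.0, 0.0]
```

Call:
{"api": "jog_arm", "payload": {"plan": [{"translation": [0.002, -0.15, 0], "twist": [0, 0, -0.05], "grip": -1}, {"translation": [0.002, -0.35, 0], "twist": [0, 0, -0.1], "grip": -1}, {"translation": [0.002, -0.55, 0], "twist": [0, 0, -0.15], "grip": -1}, {"translation": [0.002, -0.75, 0], "twist": [0, 0, -0.2], "grip": -1}, {"translation": [0.002, -0.9, 0], "twist": [0, 0, -0.248], "grip": -1}, {"translation": [0.002, -1, 0], "twist": [0, 0, -0.248], "grip": -1}, {"translation": [0.002, -1, 0], "twist": [0, 0, -0.248], "grip": -1}, {"translation": [0.002, -1, 0], "twist": [0, 0, -0.248], "grip": -1}]}}

```text
time_s: 7.45
ee_pos: [0.3892, -0.0736, 0.129]
eef_rot: [180.0, -0.0, -167.5]
force: [-0.4, -0.4, -1.7]
gripper_width: 0.408
gripper_force: 40.4
```

Call:
{"api": "jog_arm", "payload": {"plan": [{"translation": [0.05, -0.12, 0], "twist": [0, 0, 0], "grip": -1}, {"translation": [0.104, -0.25, 0], "twist": [0, 0, 0], "grip": -1}, {"translation": [0.104, -0.25, 0], "twist": [0, 0, 0], "grip": -1}, {"translation": [0.104, -0.25, 0], "twist": [0, 0, 0], "grip": -1}, {"translation": [0.104, -0.25, 0], "twist": [0, 0, 0], "grip": -1}, {"translation": [0.104, -0.25, 0], "twist": [0, 0, 0], "grip": -1}, {"translation": [0.104, -0.25, 0], "twist": [0, 0, 0], "grip": -1}, {"translation": [0.104, -0.25, 0], "twist": [0, 0, 0], "grip": -1}]}}

```text
time_s: 8.25
ee_pos: [0.3824, -0.1133, 0.1293]
eef_rot: [180.0, -0.0, -167.4]
force: [0.4, 0.1, -1.1]
gripper_width: 0.406
gripper_force: 40.5
```

```bash
python3 -c "
from h import *
d=snap('wrist'); f=d['frame'][:,:,::-1]; s=st(); print(s['ee_pos'],s['eef_rot'])
for p in [(.554,-.077,.09),(.51,-.087,.02)]: print(proj(d,p,True))
cv2.imwrite('pics/w1.png',cv2.resize(f[160:460,140:500],(792,660))[:600]);"
```

```text
[ 0.38241016 -0.11342316  0.12928747] [ 1.79995168e+02 -2.05373279e-03 -1.67427833e+02]
[311.43806913 551.86186424]
[311.4270483  440.24330878]
```

View pics/w1.png

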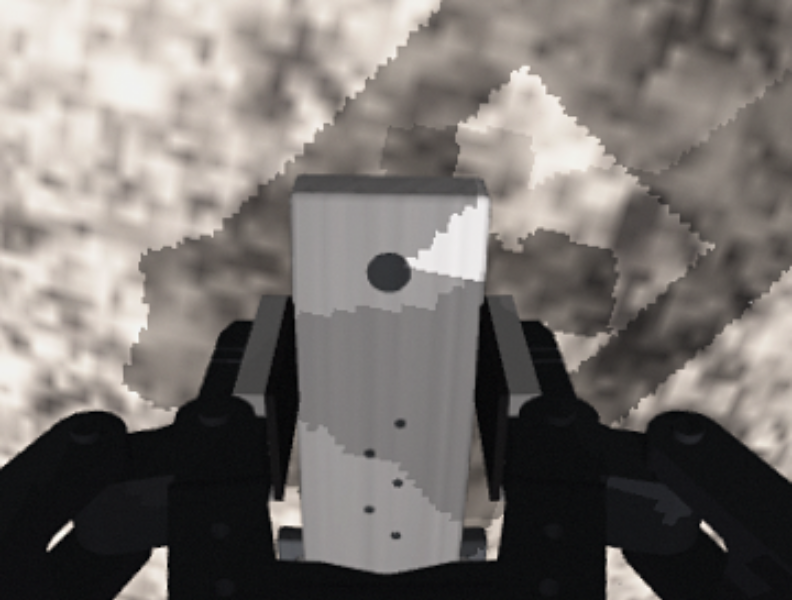

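The bar is square in the fingers, with near top edge corners at crop (293,193) and (488,193). The front corners of the clamp base just show at either side, at about (280,530) and (488,530).

```bash
python3 -c "
from h import *
d=snap('wrist'); q=lambda u,v,z: atz(d,140+u/2.2,160+v/2.2,z,True)
zt=.1293-.0763+.012
a,b=q(293,193,zt),q(488,193,zt); e,f=q(303,545,zt),q(463,545,zt)
n=(a+b)/2; m=(e+f)/2; v=m-n; print('bar near',n,'yaw',np.degrees(np.arctan2(v[1],v[0])),np.linalg.norm(a-b),np.linalg.norm(e-f))
c,g=q(280,530,.008),q(488,530,.008); print('base',c,g,np.linalg.norm(c-g))
u=np.array([np.cos(np.radians(12.5)),np.sin(np.radians(12.5)),0]); l=np.array([-u[1],u[0],0])
o=np.array([.554,-.077,0])
for nm,p in dict(n=n,m=m,basemid=(c+g)/2,tcp=st()['ee_pos']).items(): print(nm,((p-o)@u).round(4),((p-o)@l).round(4))
"
```

```text
bar near [ 0.35013705 -0.11910518  0.065     ] yaw 11.588173598296901 0.034053379122308304 0.035744691009771346
base [ 0.48910518 -0.12308508  0.008     ] [ 0.47478532 -0.05914599  0.008     ] 0.06552301431934139
n -0.2081 0.003
m -0.124 0.0017
basemid -0.0734 0.0018
tcp -0.1754 0.0015
```

Call:
{"api": "jog_arm", "payload": {"plan": [{"translation": [0, 0, 0.1], "twist": [0, 0, 0], "grip": -1}, {"translation": [0, 0, 0.18], "twist": [0, 0, 0], "grip": -1}, {"translation": [0, 0, 0.207], "twist": [0, 0, 0], "grip": -1}, {"translation": [-0.1, 0, 0.207], "twist": [0, 0, 0], "grip": -1}, {"translation": [-0.2, 0, 0.207], "twist": [0, 0, 0], "grip": -1}, {"translation": [-0.3, 0, 0.207], "twist": [0, 0, 0], "grip": -1}, {"translation": [-0.35, 0, 0.207], "twist": [0, 0, 0], "grip": -1}, {"translation": [-0.35, 0, 0.207], "twist": [0, 0, 0], "grip": -1}]}}

```text
time_s: 9.15
ee_pos: [0.4344, -0.1023, 0.0986]
eef_rot: [-180.0, 0.0, -167.4]
force: [-0.8, -0.3, -1.9]
gripper_width: 0.407
gripper_force: 40.5
```

```bash
python3 -c "
from h import *
a=snap('top')['frame'][:,:,::-1][195:285,340:430]; b=snap('scene')['frame'][:,:,::-1][190:265,280:370]
g=lambda i:cv2.resize(i,(400,400),interpolation=cv2.INTER_CUBIC)
cv2.imwrite('pics/c1.png',np.hstack([g(a),g(b)])); print(st()['force'],st()['ee_pos'])"
```

```text
[-0.17696517  0.12098512 -2.1549027 ] [ 0.43315359 -0.10218609  0.09812214]
```

View pics/c1.png

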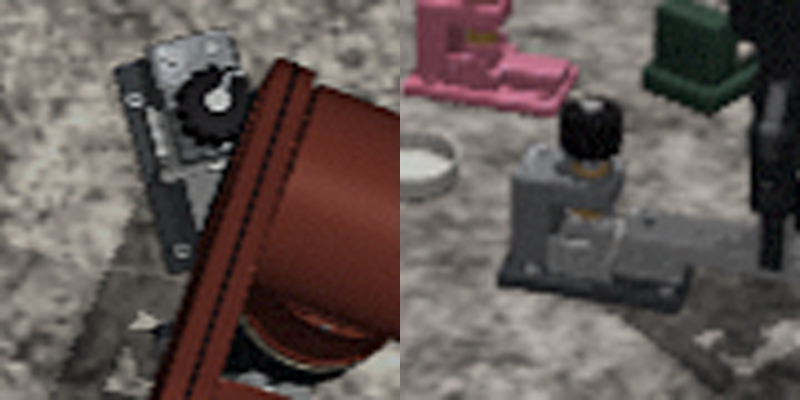

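The bar lies over the rail and heads under the pad with no contact. I keep sliding, and creep at the end.

Call:
{"api": "jog_arm", "payload": {"plan": [{"translation": [-0.07, 0, 0], "twist": [0, 0, 0], "grip": -1}, {"translation": [-0.14, 0, 0], "twist": [0, 0, 0], "grip": -1}, {"translation": [-0.2, 0, 0], "twist": [0, 0, 0], "grip": -1}, {"translation": [-0.24, 0, 0], "twist": [0, 0, 0], "grip": -1}, {"translation": [-0.26, 0, 0.005], "twist": [0, 0, 0], "grip": -1}, {"translation": [-0.27, 0, 0.008], "twist": [0, 0, 0], "grip": -1}, {"translation": [-0.28, 0, 0.01], "twist": [0, 0, 0], "grip": -1}, {"translation": [-0.28, 0, 0.01], "twist": [0, 0, 0], "grip": -1}]}}

```text
time_s: 10.05
ee_pos: [0.4746, -0.0931, 0.0966]
eef_rot: [180.0, -0.0, -167.5]
force: [0.2, 0.8, -1.4]
gripper_width: 0.408
gripper_force: 40.5
```

Call:
{"api": "jog_arm", "payload": {"plan": [{"translation": [-0.005, 0, 0], "twist": [0, 0, 0], "grip": -1}, {"translation": [-0.01, 0, 0], "twist": [0, 0, 0], "grip": -1}, {"translation": [-0.014, 0, 0], "twist": [0, 0, 0], "grip": -1}, {"translation": [-0.018, 0, 0], "twist": [0, 0, 0], "grip": -1}, {"translation": [-0.022, 0, 0], "twist": [0, 0, 0], "grip": -1}, {"translation": [-0.026, 0, 0], "twist": [0, 0, 0], "grip": -1}, {"translation": [-0.03, 0, 0], "twist": [0, 0, 0], "grip": -1}, {"translation": [-0.03, 0, 0], "twist": [0, 0, 0], "grip": -1}]}}

```text
time_s: 10.85
ee_pos: [0.4764, -0.0927, 0.0963]
eef_rot: [179.9, -0.4, -167.4]
force: [-13.0, -3.8, 8.7]
gripper_width: 0.4
gripper_force: 41.5
```

Call:
{"api": "jog_arm", "payload": {"plan": [{"translation": [0.002, 0, 0], "twist": [0, 0, 0], "grip": 0.2}, {"translation": [0.002, 0, 0], "twist": [0, 0, 0], "grip": 0.6}, {"translation": [0.002, 0, 0], "twist": [0, 0, 0], "grip": 1}, {"translation": [0.002, 0, 0], "twist": [0, 0, 0], "grip": 1}, {"translation": [0.002, 0, 0], "twist": [0, 0, 0], "grip": 1}, {"translation": [0.002, 0, 0], "twist": [0, 0, 0], "grip": 1}, {"translation": [0.002, 0, -0.05], "twist": [0, 0, 0], "grip": 1}, {"translation": [0.002, 0, -0.1], "twist": [0, 0, 0], "grip": 1}]}}

```text
time_s: 11.65
ee_pos: [0.4786, -0.0922, 0.1122]
eef_rot: [180.0, -0.0, -167.5]
force: [-0.7, -0.1, -0.1]
gripper_width: 0.999
gripper_force: 0.0
```

Call:
{"api": "jog_arm", "payload": {"plan": [{"translation": [0, 0, -0.3], "twist": [0, 0, 0], "grip": 1}, {"translation": [0, 0, -0.6], "twist": [0, 0, 0], "grip": 1}, {"translation": [0.1, 0, -0.8], "twist": [0, 0, 0], "grip": 1}, {"translation": [0.1, 0, -0.9], "twist": [0, 0, 0], "grip": 1}, {"translation": [0.1, 0, -0.9], "twist": [0, 0, 0], "grip": 1}, {"translation": [0.1, 0, -0.9], "twist": [0, 0, 0], "grip": 1}, {"translation": [0.1, 0, -0.9], "twist": [0, 0, 0], "grip": 1}, {"translation": [0.1, 0, -0.9], "twist": [0, 0, 0], "grip": 1}]}}

```text
time_s: 12.45
ee_pos: [0.4634, -0.0952, 0.2452]
eef_rot: [179.9, -0.1, -167.4]
force: [0.3, -0.1, 0.0]
gripper_width: 0.997
gripper_force: 0.0
```

```bash
python3 -c "
from h import *
d=snap('wrist'); f=d['frame'][:,:,::-1]; s=st(); print(s['ee_pos'],s['eef_rot'],s['joints'])
for p in [(.554,-.077,.095),(.51,-.087,.032)]: print(proj(d,p,True))
cv2.imwrite('pics/w2.png',cv2.resize(f[200:440,160:480],(800,600)));"
```

```text
[ 0.4635401  -0.09524271  0.24535817] [ 1.79914031e+02 -1.22211778e-01 -1.67448832e+02] [-2.11737478e+01 -5.50529620e+00  1.12945685e+02  3.82148316e-03
  7.27089870e+01 -1.23725965e+02]
[311.53193477 366.33964926]
[311.61208458 276.28403459]
```

View pics/w2.png

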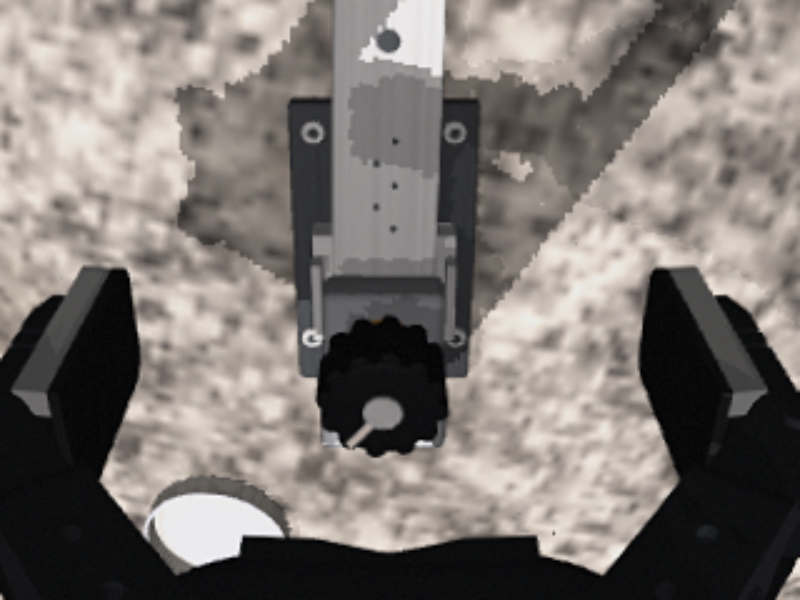

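The bar lies between the cheeks, centred on the base (bar edges at crop x 333–442, base 290–479). The knob's hub is at (382,412), and the mark points to lower left.

```bash
python3 -c "
from h import *
d=snap('wrist'); k=atz(d,160+382/2.5,200+412/2.5,.096,True); print('knob',k)
g=cv2.cvtColor(d['frame'],cv2.COLOR_RGB2GRAY).astype(int)
col=g[:,306:328].mean(1); print(col[150:225].round().astype(int).tolist())
s=atz(d,317,196,.032,True)
for v in range(150,215,5):
  print(v,np.linalg.norm(atz(d,313,v,.032,True)[:2]-k[:2]).round(4),end='; ')
chain([k[0],k[1],.2],192.5); chain([k[0],k[1],.146],192.5,[k[0],k[1],.2,192.5])"
```

```text
knob [ 0.55181784 -0.07659415  0.096     ]
[159, 155, 155, 149, 150, 144, 141, 135, 131, 120, 114, 112, 106, 99, 95, 97, 99, 102, 99, 92, 90, 84, 79, 76, 74, 74, 76, 79, 83, 86, 90, 91, 90, 90, 90, 90, 91, 98, 97, 94, 96, 101, 100, 88, 77, 70, 72, 93, 147, 169, 181, 183, 183, 186, 193, 196, 195, 199, 199, 199, 204, 196, 171, 154, 153, 159, 159, 160, 162, 181, 205, 226, 228, 215, 195]
150 0.1469; 155 0.143; 160 0.1392; 165 0.1353; 170 0.1314; 175 0.1276; 180 0.1237; 185 0.1197; 190 0.1158; 195 0.1118; 200 0.1078; 205 0.1038; 210 0.0998; T [-0.6015, -0.0066, 0.3025] W [0.0014, -0.0006, -0.7333]
T [0.0, 0.0, 0.0] W [0.0, 0.0, -0.7333]
T [0.0, 0.0, 0.0] W [0.0, 0.0, -0.7333]
T [0.0, 0.0, 0.0] W [0.0, 0.0, -0.7333]
T [0.0, 0.0, 0.0] W [-0.0, 0.0, -0.7333]
T [0.0, 0.0, 0.0] W [0.0, 0.0, -0.3327]
T [0.0, -0.0, 0.36] W [0.0, 0.0, 0.0]
```

The bar's near end is 110 mm from the axis, so it is home. Now the knob.

Call:
{"api": "jog_arm", "payload": {"plan": [{"translation": [-0.25, -0.003, 0.1], "twist": [0, 0, 0], "grip": 1}, {"translation": [-0.5, -0.006, 0.25], "twist": [0, 0, 0], "grip": 1}, {"translation": [-0.6, -0.008, 0.3], "twist": [0, 0, 0], "grip": 1}, {"translation": [-0.605, -0.008, 0.45], "twist": [0, 0, 0], "grip": 1}, {"translation": [-0.605, -0.008, 0.58], "twist": [0, 0, 0], "grip": 1}, {"translation": [-0.605, -0.008, 0.66], "twist": [0, 0, 0], "grip": 1}, {"translation": [-0.605, -0.008, 0.66], "twist": [0, 0, 0], "grip": 1}, {"translation": [-0.605, -0.008, 0.66], "twist": [0, 0, 0], "grip": 1}]}}

```text
time_s: 13.35
ee_pos: [0.553, -0.077, 0.1479]
eef_rot: [180.0, -0.0, -167.5]
force: [0.2, 0.7, 0.3]
gripper_width: 1.002
gripper_force: 0.0
```

Call:
{"api": "jog_arm", "payload": {"plan": [{"translation": [0, 0, 0], "twist": [0, 0, 0], "grip": -1}, {"translation": [0, 0, 0], "twist": [0, 0, 0], "grip": -1}, {"translation": [0, 0, 0], "twist": [0, 0, 0], "grip": -1}, {"translation": [0, 0, 0], "twist": [0, 0, 0], "grip": -1}, {"translation": [0, 0, 0], "twist": [0, 0, 0], "grip": -1}, {"translation": [0, 0, 0], "twist": [0, 0, 0], "grip": -1}, {"translation": [0, 0, 0], "twist": [0, 0, 0], "grip": -1}, {"translation": [0, 0, 0], "twist": [0, 0, 0], "grip": -1}], "squeeze": 60}}

```text
time_s: 14.15
ee_pos: [0.5535, -0.077, 0.1488]
eef_rot: [-180.0, 0.1, -167.5]
force: [-1.1, 1.2, 5.8]
gripper_width: 0.442
gripper_force: 59.7
```

```bash
python3 -c "
from h import *
s=st(); print(s['ee_pos'],s['eef_rot'],s['joints'],s['force'],s['ft_torque'],s['gripper_width'])"
```

```text
[ 0.55348745 -0.07703973  0.1488489 ] [-1.79965569e+02  7.89133011e-02 -1.67450192e+02] [-1.60132228e+01  1.30463571e+01  1.04770465e+02  8.47497111e-03
  6.20974065e+01 -1.18566967e+02] [-1.08073479  1.23811241  5.76291346] [ 0.16516969  0.24623467 -0.04410705] 0.4421676465770181
```

Call:
{"api": "jog_arm", "payload": {"plan": [{"translation": [0, 0, 0.002], "twist": [0, 0, 0.08], "grip": -1}, {"translation": [0, 0, 0.004], "twist": [0, 0, 0.16], "grip": -1}, {"translation": [0, 0, 0.006], "twist": [0, 0, 0.24], "grip": -1}, {"translation": [0, 0, 0.008], "twist": [0, 0, 0.32], "grip": -1}, {"translation": [0, 0, 0.01], "twist": [0, 0, 0.4], "grip": -1}, {"translation": [0, 0, 0.012], "twist": [0, 0, 0.48], "grip": -1}, {"translation": [0, 0, 0.014], "twist": [0, 0, 0.56], "grip": -1}, {"translation": [0, 0, 0.016], "twist": [0, 0, 0.6], "grip": -1}]}}

```text
time_s: 14.95
ee_pos: [0.5532, -0.0781, 0.1464]
eef_rot: [-179.9, 0.1, 138.3]
force: [-3.5, -3.9, 8.6]
gripper_width: 0.445
gripper_force: 59.8
```

```bash
cat > t.py <<'E'
from h import *
s=st(); print(s['time_s'],s['ee_pos'].round(4) if hasattr(s['ee_pos'],'round') else s['ee_pos'],s['eef_rot'],s['joints'][5],np.round(s['force'],2),np.round(s['ft_torque'],3),s['gripper_width'])
E
python3 t.py
```

```text
14.95 [ 0.5532 -0.0781  0.1464] [-1.79921956e+02  1.13383084e-01  1.38322908e+02] -64.32267556522464 [-3.49 -3.89  8.55] [-0.72   0.681  0.066] 0.44515437725240325
```

Call:
{"api": "jog_arm", "payload": {"plan": [{"translation": [0, 0, 0.001], "twist": [0, 0, 0.045], "grip": -1}, {"translation": [0, 0, 0.002], "twist": [0, 0, 0.09], "grip": -1}, {"translation": [0, 0, 0.003], "twist": [0, 0, 0.135], "grip": -1}, {"translation": [0, 0, 0.005], "twist": [0, 0, 0.18], "grip": -1}, {"translation": [0, 0, 0.006], "twist": [0, 0, 0.225], "grip": -1}, {"translation": [0, 0, 0.007], "twist": [0, 0, 0.27], "grip": -1}, {"translation": [0, 0, 0.008], "twist": [0, 0, 0.315], "grip": -1}, {"translation": [0, 0, 0.009], "twist": [0, 0, 0.36], "grip": -1}]}}

```text
time_s: 15.75
ee_pos: [0.5526, -0.0783, 0.145]
eef_rot: [-179.9, 0.1, 106.0]
force: [-6.3, -4.5, 8.1]
gripper_width: 0.446
gripper_force: 59.8
```

```bash
python3 t.py
```

```text
15.75 [ 0.5526 -0.0783  0.145 ] [-1.79907560e+02  1.26575064e-01  1.06005004e+02] -32.00454849373091 [-6.3  -4.47  8.11] [-0.866  1.157  0.089] 0.4459650181631972
```

Call:
{"api": "jog_arm", "payload": {"plan": [{"translation": [0, 0, 0], "twist": [0, 0, 0.01], "grip": -1}, {"translation": [0, 0, 0.001], "twist": [0, 0, 0.02], "grip": -1}, {"translation": [0, 0, 0.001], "twist": [0, 0, 0.03], "grip": -1}, {"translation": [0, 0, 0.001], "twist": [0, 0, 0.04], "grip": -1}, {"translation": [0, 0, 0.001], "twist": [0, 0, 0.05], "grip": -1}, {"translation": [0, 0, 0.002], "twist": [0, 0, 0.06], "grip": -1}, {"translation": [0, 0, 0.002], "twist": [0, 0, 0.07], "grip": -1}, {"translation": [0, 0, 0.002], "twist": [0, 0, 0.08], "grip": -1}]}}

```text
time_s: 16.55
ee_pos: [0.5525, -0.0783, 0.1447]
eef_rot: [-179.9, 0.1, 98.9]
force: [-6.1, -4.3, 8.3]
gripper_width: 0.447
gripper_force: 59.9
```

```bash
python3 t.py
```

```text
16.55 [ 0.5525 -0.0783  0.1447] [-1.79899124e+02  1.26663813e-01  9.89337100e+01] -24.935660402937906 [-6.1  -4.32  8.26] [-0.802  1.232  0.064] 0.44698712370146537
```

Call:
{"api": "jog_arm", "payload": {"plan": [{"translation": [0, 0, 0], "twist": [0, 0, 0.012], "grip": -1}, {"translation": [0, 0, 0.001], "twist": [0, 0, 0.025], "grip": -1}, {"translation": [0, 0, 0.001], "twist": [0, 0, 0.037], "grip": -1}, {"translation": [0, 0, 0.001], "twist": [0, 0, 0.05], "grip": -1}, {"translation": [0, 0, 0.001], "twist": [0, 0, 0.062], "grip": -1}, {"translation": [0, 0, 0.002], "twist": [0, 0, 0.075], "grip": -1}, {"translation": [0, 0, 0.002], "twist": [0, 0, 0.087], "grip": -1}, {"translation": [0, 0, 0.002], "twist": [0, 0, 0.1], "grip": -1}]}}

```text
time_s: 17.35
ee_pos: [0.5523, -0.0782, 0.1443]
eef_rot: [-179.9, 0.1, 89.9]
force: [-5.8, -4.7, 9.2]
gripper_width: 0.449
gripper_force: 59.9
```

```bash
python3 t.py
```

```text
17.35 [ 0.5523 -0.0782  0.1443] [-1.79898097e+02  1.36552015e-01  8.99252068e+01] -15.926361297063625 [-5.76 -4.7   9.23] [-0.758  1.341  0.068] 0.44857073053442215
```

Call:
{"api": "jog_arm", "payload": {"plan": [{"translation": [0, 0, 0], "twist": [0, 0, 0.012], "grip": -1}, {"translation": [0, 0, 0.001], "twist": [0, 0, 0.025], "grip": -1}, {"translation": [0, 0, 0.001], "twist": [0, 0, 0.037], "grip": -1}, {"translation": [0, 0, 0.001], "twist": [0, 0, 0.05], "grip": -1}, {"translation": [0, 0, 0.001], "twist": [0, 0, 0.062], "grip": -1}, {"translation": [0, 0, 0.002], "twist": [0, 0, 0.075], "grip": -1}, {"translation": [0, 0, 0.002], "twist": [0, 0, 0.087], "grip": -1}, {"translation": [0, 0, 0.002], "twist": [0, 0, 0.1], "grip": -1}]}}

```text
time_s: 18.15
ee_pos: [0.5522, -0.0782, 0.1441]
eef_rot: [-179.9, 0.1, 80.9]
force: [-8.4, -4.3, 10.5]
gripper_width: 0.445
gripper_force: 60.0
```

```bash
python3 t.py
```

```text
18.15 [ 0.5522 -0.0782  0.1441] [-1.79895907e+02  1.48387852e-01  8.09292205e+01] -6.930121996762757 [-8.43 -4.3  10.51] [-0.676  1.567  0.022] 0.44468947461242214
```

Call:
{"api": "jog_arm", "payload": {"plan": [{"translation": [0, 0, 0], "twist": [0, 0, 0.012], "grip": -1}, {"translation": [0, 0, 0.001], "twist": [0, 0, 0.025], "grip": -1}, {"translation": [0, 0, 0.001], "twist": [0, 0, 0.037], "grip": -1}, {"translation": [0, 0, 0.001], "twist": [0, 0, 0.05], "grip": -1}, {"translation": [0, 0, 0.001], "twist": [0, 0, 0.062], "grip": -1}, {"translation": [0, 0, 0.002], "twist": [0, 0, 0.075], "grip": -1}, {"translation": [0, 0, 0.002], "twist": [0, 0, 0.087], "grip": -1}, {"translation": [0, 0, 0.002], "twist": [0, 0, 0.1], "grip": -1}]}}

```text
time_s: 18.95
ee_pos: [0.5521, -0.0781, 0.1438]
eef_rot: [-179.9, 0.2, 72.0]
force: [-7.6, -3.7, 10.2]
gripper_width: 0.445
gripper_force: 60.1
```

```bash
python3 t.py
```

```text
18.95 [ 0.5521 -0.0781  0.1438] [-1.79903409e+02  1.76910260e-01  7.19872331e+01] 2.030221313075727 [-7.63 -3.72 10.18] [-0.617  1.535  0.53 ] 0.4445949792103053
```

Call:
{"api": "jog_arm", "payload": {"plan": [{"translation": [0, 0, 0], "twist": [0, 0, 0.012], "grip": -1}, {"translation": [0, 0, 0.001], "twist": [0, 0, 0.025], "grip": -1}, {"translation": [0, 0, 0.001], "twist": [0, 0, 0.037], "grip": -1}, {"translation": [0, 0, 0.001], "twist": [0, 0, 0.05], "grip": -1}, {"translation": [0, 0, 0.001], "twist": [0, 0, 0.062], "grip": -1}, {"translation": [0, 0, 0.002], "twist": [0, 0, 0.075], "grip": -1}, {"translation": [0, 0, 0.002], "twist": [0, 0, 0.087], "grip": -1}, {"translation": [0, 0, 0.002], "twist": [0, 0, 0.1], "grip": -1}]}}

```text
time_s: 19.75
ee_pos: [0.5519, -0.078, 0.1434]
eef_rot: [-179.9, 0.2, 63.0]
force: [-8.9, -2.8, 10.4]
gripper_width: 0.445
gripper_force: 60.1
```

```bash
python3 t.py
```

```text
19.75 [ 0.5519 -0.078   0.1434] [-179.90659991    0.18791883   62.98983463] 11.026105781561316 [-8.88 -2.83 10.36] [-0.614  1.6    0.577] 0.4453544269733034
```

The torque jumped from about 0.05 to 0.53 N·m between yaw 80.9 and 72.0, so the bite is at about 76.5. The target yaw is about 31.5, i.e. 31° more.

Call:
{"api": "jog_arm", "payload": {"plan": [{"translation": [0, 0, 0.001], "twist": [0, 0, 0.03], "grip": -1}, {"translation": [0, 0, 0.002], "twist": [0, 0, 0.06], "grip": -1}, {"translation": [0, 0, 0.003], "twist": [0, 0, 0.09], "grip": -1}, {"translation": [0, 0, 0.003], "twist": [0, 0, 0.12], "grip": -1}, {"translation": [0, 0, 0.004], "twist": [0, 0, 0.15], "grip": -1}, {"translation": [0, 0, 0.005], "twist": [0, 0, 0.18], "grip": -1}, {"translation": [0, 0, 0.005], "twist": [0, 0, 0.21], "grip": -1}, {"translation": [0, 0, 0.006], "twist": [0, 0, 0.24], "grip": -1}]}}

```text
time_s: 20.55
ee_pos: [0.5518, -0.0778, 0.1426]
eef_rot: [-179.9, 0.2, 41.3]
force: [-9.3, -2.3, 11.7]
gripper_width: 0.443
gripper_force: 60.2
```

```bash
python3 t.py
```

```text
20.55 [ 0.5518 -0.0778  0.1426] [-179.94754676    0.21240786   41.33520415] 32.6862251084339 [-9.27 -2.26 11.68] [-0.356  1.707  0.613] 0.44294578275378904
```

Call:
{"api": "jog_arm", "payload": {"plan": [{"translation": [0, 0, 0], "twist": [0, 0, 0.03], "grip": -1}, {"translation": [0, 0, 0.001], "twist": [0, 0, 0.06], "grip": -1}, {"translation": [0, 0, 0.002], "twist": [0, 0, 0.09], "grip": -1}, {"translation": [0, 0, 0.002], "twist": [0, 0, 0.1], "grip": -1}, {"translation": [0, 0, 0.002], "twist": [0, 0, 0.1], "grip": -1}, {"translation": [0, 0, 0.002], "twist": [0, 0, 0.1], "grip": -1}, {"translation": [0, 0, 0.002], "twist": [0, 0, 0.1], "grip": -1}, {"translation": [0, 0, 0.002], "twist": [0, 0, 0.1], "grip": -1}]}}

```text
time_s: 21.35
ee_pos: [0.5517, -0.0777, 0.1422]
eef_rot: [-180.0, 0.2, 32.4]
force: [-9.9, -2.0, 11.3]
gripper_width: 0.445
gripper_force: 60.3
```

```bash
python3 t.py
```

```text
21.35 [ 0.5517 -0.0777  0.1422] [-179.96290168    0.21928408   32.43869835] 41.581198290416914 [-9.92 -2.03 11.3 ] [-0.252  1.733  0.55 ] 0.4448110034130935
```

About 44° past the bite. Release, rise, and check the mark and the bar.

Call:
{"api": "jog_arm", "payload": {"plan": [{"translation": [0, 0, 0], "twist": [0, 0, 0], "grip": 0.2}, {"translation": [0, 0, 0], "twist": [0, 0, 0], "grip": 0.6}, {"translation": [0, 0, 0], "twist": [0, 0, 0], "grip": 1}, {"translation": [0, 0, 0], "twist": [0, 0, 0], "grip": 1}, {"translation": [0, 0, 0], "twist": [0, 0, 0], "grip": 1}, {"translation": [0, 0, -0.1], "twist": [0, 0, 0], "grip": 1}, {"translation": [0, 0, -0.3], "twist": [0, 0, 0], "grip": 1}, {"translation": [0, 0, -0.5], "twist": [0, 0, 0], "grip": 1}]}}

```text
time_s: 22.15
ee_pos: [0.5526, -0.0768, 0.2176]
eef_rot: [-180.0, 0.0, 32.4]
force: [1.1, -0.3, 0.2]
gripper_width: 1.001
gripper_force: 0.0
```

Call:
{"api": "jog_arm", "payload": {"plan": [{"translation": [-0.2, 0, -0.5], "twist": [0, 0, 0], "grip": 1}, {"translation": [-0.5, 0, -0.5], "twist": [0, 0, 0], "grip": 1}, {"translation": [-0.7, 0, -0.5], "twist": [0, 0, 0], "grip": 1}, {"translation": [-0.7, 0, -0.5], "twist": [0, 0, 0], "grip": 1}, {"translation": [-0.7, 0, -0.5], "twist": [0, 0, 0], "grip": 1}, {"translation": [-0.7, 0, -0.5], "twist": [0, 0, 0], "grip": 1}, {"translation": [-0.7, 0, -0.5], "twist": [0, 0, 0], "grip": 1}, {"translation": [-0.7, 0, -0.5], "twist": [0, 0, 0], "grip": 1}]}}

```text
time_s: 22.95
ee_pos: [0.4646, -0.1326, 0.2908]
eef_rot: [-179.9, 0.0, 32.4]
force: [-0.6, -0.4, 0.2]
gripper_width: 1.004
gripper_force: 0.0
```

```bash
python3 -c "
from h import *
print(st()['ee_pos'])
a=snap('wrist')['frame'][:,:,::-1]; b=snap('top')['frame'][:,:,::-1][195:285,340:430]
for n in('wrist',): print(proj(snap(n),(.552,-.077,.09),True))
im=np.zeros((480,800,3),np.uint8); im[:,:400]=cv2.resize(a,(400,300)).shape and 0
im[:300,:400]=cv2.resize(a,(400,300)); im[:400,400:]=cv2.resize(b,(400,400),interpolation=cv2.INTER_CUBIC)
cv2.imwrite('pics/f.png',im)"
```

```text
[ 0.46461417 -0.13256814  0.29079482]
[316.01631344  88.37678172]
```

View pics/f.png

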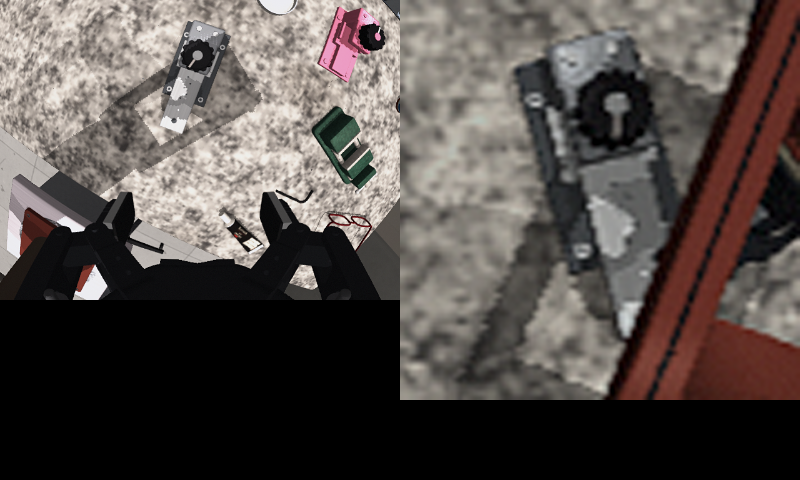

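The bar is still straight in the clamp. In the top view the mark now points down, from hub (617,105) to tip (617,140). I measure the knob turn from the mark to check for slip.

```bash
python3 -c "
from h import *
d=snap('wrist'); f=d['frame'].astype(int)
def ang(d,hub,tip,z):
  v=atz(d,*tip,z,True)-atz(d,*hub,z,True); return np.degrees(np.arctan2(v[1],v[0])),np.linalg.norm(v)
c=cv2.resize(d['frame'][60:120,285:345,::-1],(600,600),interpolation=cv2.INTER_CUBIC); cv2.imwrite('pics/k.png',c)
# initial, w2 camera pose reconstructed from tool pose
s=st(); Tt=np.eye(4); Tt[:3,:3]=R.from_euler('xyz',s['eef_rot'],degrees=True).as_matrix(); Tt[:3,3]=s['ee_pos']
X=np.linalg.inv(Tt)@np.array(d['cam_to_world'])
T0=np.eye(4); T0[:3,:3]=R.from_euler('xyz',[179.91,-.12,-167.45],degrees=True).as_matrix(); T0[:3,3]=[.4635,-.0952,.2454]
d0=dict(d); d0['cam_to_world']=T0@X
print(ang(d0,(160+382/2.5,200+412/2.5),(160+350/2.5,200+445/2.5),.096))
np.save('d.npy',d,allow_pickle=True)"
```

```text
(np.float64(-24.134174851791897), np.float64(0.016180649545911446))
```

View pics/k.png

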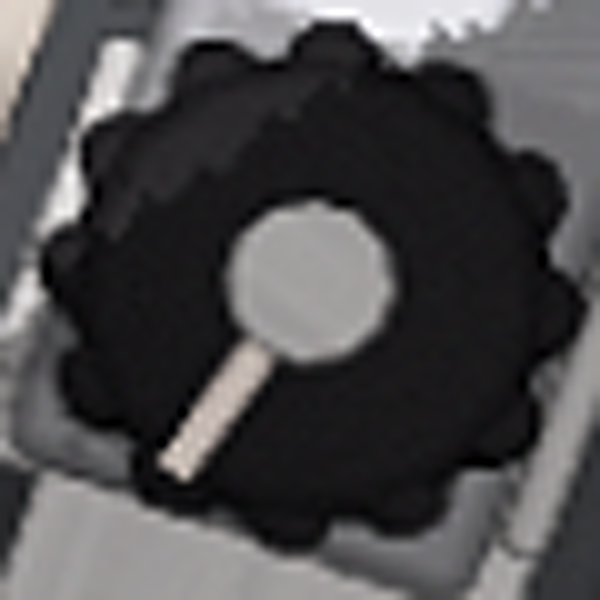

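```bash
python3 -c "
from h import *
d=np.load('d.npy',allow_pickle=True).item()
v=atz(d,302.8,106.8,.09,True)-atz(d,316.2,88.2,.09,True); a=np.degrees(np.arctan2(v[1],v[0])); print(a,np.linalg.norm(v),'cw turn',(-24.1-a)%360)"
```

```text
177.18737703435997 0.016532223452722997 cw turn 158.71262296564004
```

The knob turned 158.7° by the mark against 160.1° by the gripper, so it did not slip. Handing in.

```bash
python3 -c "
from h import *
print(order.finish_job())"
```

```text
the job is handed in; nothing more can be done
None
```

The bar is home against the back stop and let go, the clamp is tightened about 44° past the bite (known to about ±5°), the knob is released, and the job is handed in at about 23 s; no verdict was returned.

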